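# Shut the draft shield of a balance and tare it

## Robot

A 7-joint arm with a two-finger parallel gripper is mounted at the origin on a cart in front of the work surface, level with it; the furniture and walls round the work are solid. World frame = base frame: x ahead of the robot, y to its left, z up, the work surface at z = 0. Lengths are in m, angles in rad, forces in N, time in s.
With the tool pointing down it reaches from about 0.4 to 0.85 m from the base axis. Payload 6.9 kg.
Tool frame: the origin (TCP) lies at the very end of the fingers, on their centre line; the grasp point (between the pads) lies 19 mm behind it; z points along the fingers, y is the line along which they close (so a half turn about z gives the same grasp; the last joint's range is limited). The gripper opens to 85 mm and grips with 20 to 120 N. Pads are 22 mm wide; open, the fingers measure 114 mm over their backs; the gripper's body (76 mm by 85 mm) begins 54 mm behind the grasp point. The pads swing forward as they close: fully open they stand 13 mm farther back than shut.
Start: joints at [-1.19, 0.507, -0.238, 1.5, 0.126, 1.149, -0.155], TCP at [0.17, 0.601, 0.231] pointing down, gripper open.
Joint ranges: [-3.08, 3.08], [-0.24, 2.05], [-1.43, 1.35], [0, 2.5], [-1.52, 4.66], [0.17, 1.96], [-2.89, 2.89]. Speed limits (rad/s): [2.39, 2.39, 3.14, 3.14, 3.14, 3.14, 3.14].

## Interface

Orientations are given as a unit quaternion [w, x, y, z].
In Python, from rig import readout, vision, ctrl gives the robot as it stands.
- The arm moves only by the shell command python3 -m handwheel 'ROWS' [OPENING] [FORCE]. ROWS is a JSON object of lists of equal length, an entry for each row: "linear": the shift along the world's x, y, z normalised to -1 to 1, where 1 is 20 mm, a list of three; "turn": the turn about the world's z normalised to -1 to 1, where 1 is 5 degrees. A call has 1 to 5 rows; each row shifts and turns the commanded pose from where the row before left it; what a row does not reach is not made up. A row lasts 1/12 s, in which the tool goes at most 41.7 mm and 7.16 degrees, less where a joint would pass 70% of its speed; a pose out of reach is approached as far as the arm can. A call with a number of a shift or a turn outside -1 to 1 is refused whole. A call with a gripper value outside its range is refused whole. OPENING is the gripper's target within -1 to 1 (fully open at 1, half-way at 0, shut at -1), set as the call begins (- or left out, the last holds). The fingers move at their own pace and stop on an object; FORCE is the grip in N (left out, the last holds). Time passes only in rows, so rows that do not move let the fingers close. It gives the time, the measured TCP pose, the force, the opening and the grip force at its end, in the units of the state.
- readout.observe(): the state, without advancing time (a new reading comes with each control period).
- vision.read_camera(name): name is "scene" or "top" or "wrist"; returns a dict with "image" (384x512x3 uint8, red, green, blue), "depth" (384x512 float32, m along the optical axis (not along the pixel's ray), 0 where there is no reading), "K" (3x3 intrinsics, pixels), "T" (4x4, takes a point from camera to world coordinates); the wrist camera has in their place "tool_from_camera" (4x4, takes a point from camera to tool coordinates, whose origin is the TCP and whose axes are the flange's). Camera axes: x right, y down, z forward; pixel columns grow to the right and rows downward; lengths in m; the calibration is good to about 2 mm. A picture is of the moment at which its call begins: read the wrist's pose just before it.
- ctrl.job_done(): hands the job in; it is judged then, once.
The state is a dict: "clock": time; "joints": joint angles; "dq": joint speeds; "joint_efforts": joint torques, N m; "position": TCP position; "eef_rot": TCP orientation; "contact_force": force on the tool from outside, world axes, zero at the start; "wrist_torque": the same for the moment, N m; "gripper_width": finger opening in m; "grip_force": force on a finger pad.
Only numpy, scipy, OpenCV 4.12 (cv2) and the standard library are available. Lean on these libraries where they do the work, as an engineer would, in place of code of your own. Each camera call takes 0.05 s, during which the arm holds its last target. There are 200 camera calls.

## Task

The analytical balance is waiting with a glass dish on its pan, but its right-hand side door and its top door have been left open. Gently slide both glass doors fully shut, a fingertip behind the black grip of each, and only then press the blue tare key all the way down and let it come up again. Nothing is to be picked up: leave the dish and the things standing around the balance where they are.

Things in the scene. Friction and masses are not known exactly. Their poses are not given: they have to be found in the camera images.
- balance: White analytical balance, fixed, 290 mm deep, 202 mm wide (246 over the side grips), 239 mm high over the top grip. Origin: centre of its underside on the bench; x from its front (key console) to its rear, y to its left, z up. In its frame: console x -145 to -60, top z 38 mm, tilted display x -97 to -62 up to z 66; chamber x -56 to 68, y +-91, roof z 210; solid rear housing x 66 to 145, z 210.
- side_door (a joint): Right-hand glass door of the balance (on its -y side). Slide along the balance's x: 0 m = fully shut (its forward stop), grows as it slides to the rear, at most 0.070 m. Starts open. It stays where it is left; about 1.5 N of friction.
- side_handle (a point): Centre of the black grip of the right door: an upright fin standing out sideways from the glass, 12 mm thick along the balance's x, 22 mm out along its -y (this point is 11 mm from the glass), 50 mm tall, bench height 147 to 197 mm. Moves with the door. Behind it (+x) the flank of glass, 212 mm high, and rear housing is flat, so a finger can stand there. The shut left door has a like grip but cannot move.
- top_door (a joint): Glass top door of the balance. Slide along the balance's x: 0 m = fully shut (its forward stop), grows as it slides to the rear, at most 0.070 m. Starts open. It stays where it is left; about 1.5 N of friction.
- top_handle (a point): Centre of the black grip on the top door: a bar standing up from the glass, 12 mm thick along the balance's x, 60 mm wide along its y, 22 mm high, from 217 mm (the glass) to 239 mm above the bench; this point is 11 mm above the glass. Moves with the door. Behind it (+x) is flat glass.
- tare_key (a joint): Tare key: 0 m = up, 0.004 m = all the way down. A spring brings it back; it takes about 1 N to start and 4 N to hold it down.
- tare_key_top (a point): Centre of the top of the tare key, a blue bar 18 mm (x) by 34 mm (y) in the middle of the console near the front edge, standing 8 mm proud of the console. Straight down presses it. The front pane of the chamber rises 68 mm behind it.
- dish: Loose glass dish, 60 mm diameter, 14 mm high, with small pans in it, on the round steel pan (82 mm diameter, top at z = 66 mm) inside the chamber. Origin: centre of its underside. To be left alone.
- pan_top (a point): Centre of the top of the weighing pan, where the dish stands.
- amber_bottle: Brown bottle with a black cap, 58 mm diameter, 130 mm high, standing loose to the left of the balance. Origin: centre of its underside. Bystander.
- vial_1: Loose vial with a black cap and a green label, 15 mm diameter, 54 mm high, standing to the right of the balance. Origin: centre of its underside. Bystander.
- vial_2: A second such vial, near the first. Bystander.
- tweezers: Dark steel tweezers, 155 mm long, 9 mm high, lying loose to the right of the balance. Origin: centre of the underside. Bystander.
- vial_rack: Loose blue rack for vials with empty holes, 50 x 130 x 29 mm, to the left of the balance. Origin: centre of its underside. Bystander.

How it is judged:
On the way, in this order (a step that is already met when the one before it is completed fails the run):
1. the right door and the top door are both fully shut (within 3 mm), in either order (value of joint each of side_door, top_door below 0.003 m), for 0.2 s.
2. the tare key is pressed down (at least 3 of its 4 mm) with both doors shut (all of step 1 and value of joint tare_key above 0.003 m), for 0.1 s.
At the end, for the whole second after the job is handed in: Right door and top door shut to within 3 mm, the tare key up again (within 1 mm), the dish at rest, level on the pan (within 15 mm of its centre) (all of step 1 and value of joint tare_key below 0.001 m and distance between dish and pan_top below 0.015 m and angle between dish's own z axis and vertical below 0.1 rad and linear speed of dish below 0.01 m/s); the robot touches nothing.
It fails at once if the tare key is pressed (over 2 mm) while a door is still open by more than 5 mm (value of joint tare_key above 0.002 m and value of joint any of side_door, top_door above 0.005 m).
It fails at once if a door is slammed (slides shut faster than 0.4 m/s) (velocity of joint any of side_door, top_door below -0.4 m/s).
It fails at once if the dish is moved on the pan by more than 5 mm, or lifted (distance of dish from where it was at the start of the episode above 0.005 m).
It fails at once if a bystander is moved by more than 15 mm, lifted or knocked over (distance of any of amber_bottle, vial_1, vial_2, tweezers, vial_rack from where it was at the start of the episode above 0.015 m or angle between any of amber_bottle, vial_1, vial_2's own z axis and vertical above 0.4 rad).
It also fails if it takes over 51 s, if anything falls off the work surface, if the arm or the gripper's body presses on something with over 40 N, if the wrist force passes 120 N, or if a joint passes its speed limit or range.

## Working session

There is one attempt and no reset: what is moved stays moved. The work goes in short steps, Python scripts to look and compute and a shell command to move; the robot and the scene stay as the last step left them, time stands still between calls to the robot, and variables do not carry over. Pictures are saved under pics/ and viewed, at most 10 in all, crops included, and the job is handed in when it is done.

```bash
mkdir -p pics; ls
python3 - <<'E'
from rig import readout, vision
import cv2,numpy as np
s=readout.observe();print({k:np.round(v,3).tolist() for k,v in s.items()})
for n in("scene","top"):
    c=vision.read_camera(n);cv2.imwrite(f"pics/{n}0.png",c["image"][...,::-1]);np.savez(f"{n}0.npz",**c)
    print(n,c["K"].round(1).tolist(),c["T"].round(3).tolist())
E
```

```text
pics
{'clock': 0.0, 'joints': [-1.189, 0.508, -0.238, 1.501, 0.126, 1.149, -0.155], 'dq': [-0.001, 0.0, 0.001, -0.001, 0.001, -0.001, -0.001], 'joint_efforts': [-0.0, -62.06, -2.187, -24.966, 0.013, 0.012, 0.0], 'position': [0.17, 0.601, 0.23], 'eef_rot': [-0.0, 0.137, 0.991, -0.001], 'contact_force': [-0.257, -0.357, -0.016], 'wrist_torque': [0.001, 0.008, 0.024], 'grip_force': 0.0, 'gripper_width': 0.085}
scene [[491.7, 0.0, 260.1], [0.0, 491.7, 191.2], [0.0, 0.0, 1.0]] [[-0.437, -0.642, 0.63, -0.544], [-0.899, 0.297, -0.321, 0.666], [0.019, -0.707, -0.707, 1.334], [0.0, 0.0, 0.0, 1.0]]
top [[483.6, 0.0, 253.7], [0.0, 483.6, 196.1], [0.0, 0.0, 1.0]] [[-0.415, -0.862, 0.293, 0.119], [-0.91, 0.391, -0.138, 0.304], [0.005, -0.324, -0.946, 1.371], [0.0, 0.0, 0.0, 1.0]]
```

View pics/scene0.png

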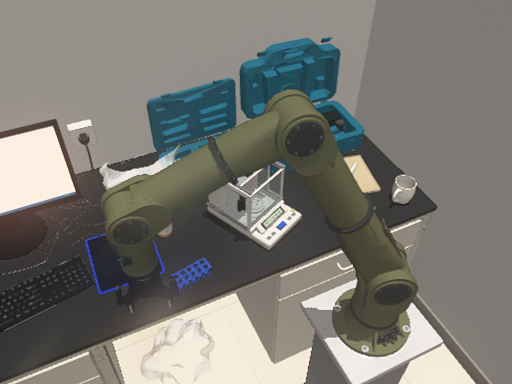

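View pics/top0.png

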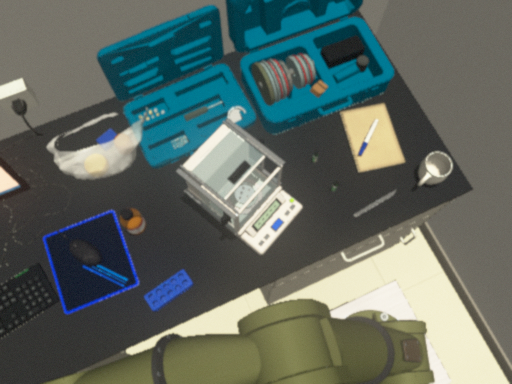

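The scene view shows the balance at about (255,210), partly behind the arm. The top view shows it whole: the console is at (270,220) with the blue key near (278,225), the roof spans (183,172)-(283,165), the two vials are at (316,157) and (334,187), and the tweezers are at (375,203). I'll zoom in.

Run:
```python
import cv2
a=cv2.imread("pics/top0.png")[110:260,165:315];cv2.imwrite("pics/topz.png",cv2.resize(a,(600,600),interpolation=cv2.INTER_CUBIC))
```

```text
(no output)
```

View pics/topz.png

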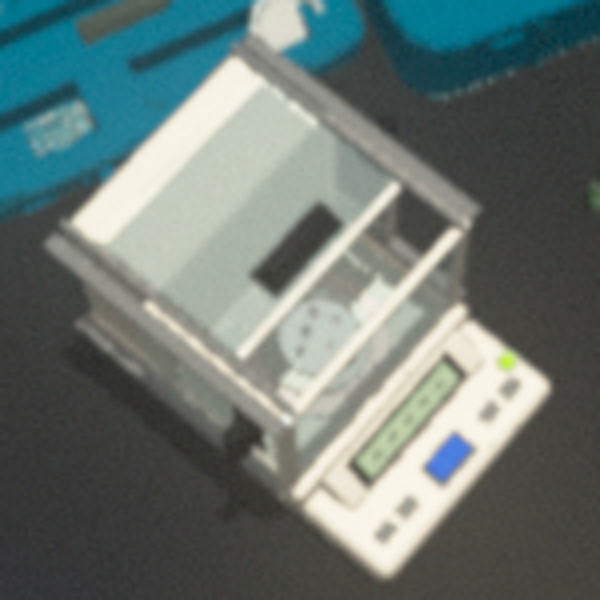

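```bash
cat > h.py <<'E'
import numpy as np,cv2
def ray(c,uv,z):
    T=c["T"];d=T[:3,:3]@np.linalg.inv(c["K"])@[uv[0],uv[1],1]
    return T[:3,3]+d*(z-T[2,3])/d[2]
def blob(m,roi):
    k=np.zeros_like(m);x0,y0,x1,y1=roi;k[y0:y1,x0:x1]=m[y0:y1,x0:x1]
    n,l,s,ce=cv2.connectedComponentsWithStats(k);i=1+np.argmax(s[1:,4]);return l==i,ce[i],s[i]
E
python3 - <<'E'
from h import *
c=np.load("top0.npz");im=c["image"].astype(int)
R,G,B=im[...,0],im[...,1],im[...,2]
m,k,s=blob(((B>150)&(B-R>80)).astype(np.uint8),(260,205,300,240));print("key",k,s[4],ray(c,k,.046).round(4))
m2,t,s2=blob(((R<75)&(G<75)&(B<75)).astype(np.uint8),(225,155,255,188));print("bar",t,s2, ray(c,t,.239).round(4),ray(c,t,.232).round(4))
print(cv2.minAreaRect(np.argwhere(m2)[:,::-1].astype(np.float32)))
f=lambda x,y:np.array([165+x/4-.4,110+y/4-.4])
P=lambda n,x,y,z:print(n,ray(c,f(x,y),z).round(4))
P("front L",385,578,.038);P("front R",550,385,.038)
P("rail rearR",240,45,.21);P("rail frontR",475,215,.21);P("rail rearL",50,245,.21);P("rail frontL",295,420,.21)
w,_,_=blob(((R>150)&(G>145)&(B>135)).astype(np.uint8),(235,180,306,260));pts=np.array([ray(c,p[::-1],.038)[:2] for p in np.argwhere(w)]);
r=cv2.minAreaRect((pts*1000).astype(np.float32));print(r,cv2.boxPoints(r))
d=c["depth"];print([d[int(t[1]),int(t[0])],d[int(k[1]),int(k[0])]])
for n,uv in(("v1",(316,157)),("v2",(334,187)),("tw",(375,203)),("bottle",(133,220)),("rack",(168,290))):print(n,ray(c,uv,.04).round(3))
E
```

```text
key [276.8245614  223.77192982] 57 [0.4259 0.0854 0.046 ]
bar [238.9020979  171.84615385] [230 162  19  20 143] [0.543  0.1461 0.239 ] [0.5456 0.1452 0.232 ]
((238.8867950439453, 171.89622497558594), (6.204380989074707, 22.728919982910156), 42.51044845581055)
front L [0.3667 0.1624 0.038 ]
front R [ 0.4461 -0.0056  0.038 ]
rail rearR [0.7039 0.1174 0.21  ]
rail frontR [0.5279 0.0273 0.21  ]
rail rearL [0.6222 0.2862 0.21  ]
rail frontL [0.4492 0.19   0.21  ]
((449.2490539550781, 95.7621841430664), (98.77664947509766, 191.95449829101562), 24.82423210144043) [[364.12952  162.13612 ]
 [444.71893  -12.08176 ]
 [534.3686    29.388245]
 [453.77917  203.60612 ]]
[np.float32(1.2179288), np.float32(1.374)]
v1 [ 0.566 -0.111  0.04 ]
v2 [ 0.459 -0.116  0.04 ]
tw [ 0.366 -0.201  0.04 ]
bottle [0.607 0.454 0.04 ]
rack [0.381 0.435 0.04 ]
```

```bash
cat >> h.py <<'E'
TH=np.radians(26);U=np.array([np.cos(TH),np.sin(TH)]);V=np.array([-U[1],U[0]]);O=np.array([.538,.140])
def bal(c):
    h,w=c["depth"].shape;u,v=np.meshgrid(np.arange(w),np.arange(h));d=c["depth"].astype(float)
    p=(np.stack([u,v,np.ones_like(u)],-1)@np.linalg.inv(c["K"]).T)*d[...,None]
    p=p@c["T"][:3,:3].T+c["T"][:3,3]
    q=p[...,:2]-O
    return np.stack([q@U,q@V,p[...,2]],-1),d
E
python3 - <<'E'
from h import *
for n in("top","scene"):
    c=np.load(n+"0.npz");b,d=bal(c);x,y,z=b[...,0],b[...,1],b[...,2]
    for nm,m in(("right fin",(y<-.104)&(y>-.135)&(abs(x)<.15)&(z>.13)&(z<.215)),("left fin",(y>.108)&(y<.135)&(abs(x)<.15)&(z>.13)&(z<.215)),("top bar",(z>.226)&(z<.25)&(abs(y)<.06)&(abs(x)<.1)),("roof edge",(z>.203)&(z<.222)&(abs(x)<.16)&(abs(y)<.13))):
        m&=d>0
        if m.sum(): print(n,nm,m.sum(),np.percentile(b[m],[2,50,98],axis=0).round(4).tolist(), np.argwhere(m).mean(0).round(0))
E
```

```text
top right fin 31 [[0.0258, -0.1219, 0.175], [0.0322, -0.1148, 0.1958], [0.122, -0.1043, 0.2091]] [139. 257.]
top left fin 48 [[-0.0375, 0.1085, 0.1509], [-0.0345, 0.1155, 0.1889], [-0.027, 0.1203, 0.197]] [221. 223.]
top top bar 124 [[0.0059, -0.0283, 0.2275], [0.0107, 0.0001, 0.2372], [0.0177, 0.0284, 0.2423]] [170. 238.]
top roof edge 4438 [[-0.0564, -0.0999, 0.2058], [0.0553, 0.0038, 0.215], [0.1371, 0.0979, 0.2209]] [165. 226.]
scene left fin 56 [[-0.0405, 0.1082, 0.1523], [-0.0361, 0.1174, 0.1803], [-0.0284, 0.1224, 0.1998]] [205. 240.]
scene roof edge 500 [[-0.0611, -0.0983, 0.2041], [-0.0223, 0.0528, 0.2128], [0.0316, 0.1018, 0.2214]] [182. 253.]
```

```bash
python3 -m handwheel '{"linear":[[0,0,1],[0,0,1],[0,0,1],[0,0,1],[0,0,0.5]],"turn":[0,0,0,0,0]}' -1 20 && python3 -m handwheel '{"linear":[[0.5,-0.6,0],[0.9,-0.9,0],[0.9,-1,0],[0.9,-1,0],[0.9,-1,0]],"turn":[-0.5,-0.5,-0.6,-0.6,-0.6]}' && python3 -m handwheel '{"linear":[[0.9,-1,0],[0.9,-1,0],[0.9,-1,0],[0.9,-1,0],[0.9,-1,0]],"turn":[-0.6,-0.6,-0.6,-0.6,-0.6]}'
```

```text
clock: 0.52
position: [0.1702, 0.6019, 0.3234]
eef_rot: [0.0, 0.137, 0.991, 0.001]
contact_force: [-0.6, 0.2, 0.2]
gripper_width: 0.0255
grip_force: 0.0
clock: 0.93
position: [0.2528, 0.5101, 0.3205]
eef_rot: [-0.0, 0.258, 0.966, -0.001]
contact_force: [-0.2, 0.2, -0.4]
gripper_width: -0.0002
grip_force: 0.0
clock: 1.35
position: [0.3428, 0.41, 0.3207]
eef_rot: [-0.0, 0.382, 0.924, -0.0]
contact_force: [0.0, -0.4, 0.1]
gripper_width: -0.0
grip_force: 0.0
```

```bash
cat >> h.py <<'E'
def where():
    from rig import readout
    from scipy.spatial.transform import Rotation as Ro
    s=readout.observe();q=s["eef_rot"];R=Ro.from_quat([*q[1:],q[0]]).as_matrix();p=np.array(s["position"]);d=p[:2]-O
    print("t",s["clock"],"p",p.round(4),"bal",(d@U).round(4),(d@V).round(4),"yaw y",np.degrees(np.arctan2(R[1,1],R[0,1])).round(1),"F",np.round(s["contact_force"],1),"w",round(s["gripper_width"],3),"q",np.round(s["joints"],2))
    return p
def to(x,y,z=None):
    p=where();g=O+x*U+y*V;print("rows dx,dy",((g-p[:2])/.02).round(2),"dz",None if z is None else round((z-p[2])/.02,2))
E
python3 -c "from h import *;to(.052,0,.30)"
```

```text
t 1.35 p [0.3428 0.41   0.3207] bal -0.0571 0.3283 yaw y 45.0 F [ 0.  -0.4  0.1] w -0.0 q [-0.87  0.3  -0.07  1.58  0.02  1.26 -0.16]
rows dx,dy [ 12.1  -12.36] dz -1.03
```

```bash
python3 -m handwheel '{"linear":[[1,-1,0],[1,-1,0],[1,-1,0],[1,-1,0],[1,-1,0]],"turn":[-0.4,-0.4,-0.4,-0.4,-0.4]}' && python3 -m handwheel '{"linear":[[1,-1,0],[1,-1,0],[1,-1,0],[1,-1,0],[1,-1,0]],"turn":[-0.4,-0.4,-0.4,-0.4,-0.2]}' && python3 -m handwheel '{"linear":[[1,-1,-0.5],[1,-1,-0.5],[0.1,-0.36,-0.3],[0,0,0],[0,0,0]],"turn":[0,0,0,0,0]}'
python3 - <<'E'
from h import *
from rig import vision
to(.052,0,.226)
for n in("scene","wrist"):
    c=vision.read_camera(n);np.savez(n+"1.npz",**c)
    cv2.imwrite(f"pics/{n}1.png",c["image"][...,::-1])
c=np.load("scene1.npz");b,d=bal(c);x,y,z=b[...,0],b[...,1],b[...,2]
for nm,m in(("right fin",(y<-.106)&(y>-.135)&(abs(x)<.08)&(z>.14)&(z<.21)),("top bar",(z>.226)&(z<.25)&(abs(y)<.06)&(abs(x)<.1))):
    m&=d>0
    if m.sum(): print(nm,m.sum(),np.percentile(b[m],[2,50,98],axis=0).round(4).tolist(), np.argwhere(m).mean(0).round(0))
E
```

```text
clock: 1.77
position: [0.4428, 0.3101, 0.3207]
eef_rot: [-0.0, 0.461, 0.887, -0.0]
contact_force: [-0.1, -0.1, -0.5]
gripper_width: -0.0001
grip_force: 0.0
clock: 2.18
position: [0.5428, 0.2102, 0.3206]
eef_rot: [-0.0, 0.529, 0.848, -0.0]
contact_force: [-0.4, 0.5, 0.2]
gripper_width: -0.0003
grip_force: 0.0
clock: 2.6
position: [0.5835, 0.1644, 0.2945]
eef_rot: [-0.001, 0.529, 0.849, -0.001]
contact_force: [-0.5, 0.6, -0.0]
gripper_width: 0.0002
grip_force: 0.0
t 2.6 p [0.5835 0.1644 0.2945] bal 0.0516 0.002 yaw y 26.2 F [-0.5  0.6 -0. ] w 0.0 q [-0.39  0.43  0.11  1.45 -0.05  1.27  0.19]
rows dx,dy [ 0.06 -0.08] dz -3.42
right fin 5 [[-0.0052, -0.1194, 0.195], [0.0303, -0.1185, 0.1982], [0.0466, -0.1064, 0.206]] [156. 268.]
top bar 72 [[0.003, -0.0261, 0.2262], [0.008, 0.0047, 0.2366], [0.0174, 0.0318, 0.2429]] [168. 251.]
```

View pics/wrist1.png

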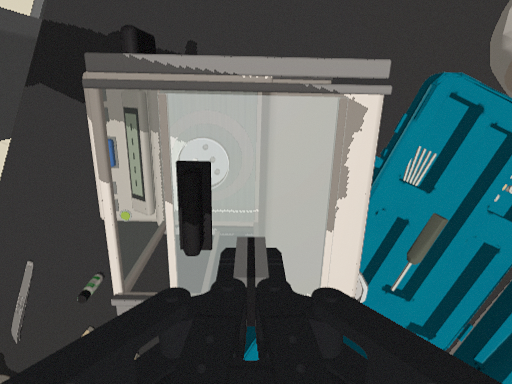

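The wrist view shows the top grip (columns 177-212, rows 160-255) in front of the shut fingertips (columns 230-275). There is clear glass under the fingers, so I'll go down behind the grip.

```bash
python3 -m handwheel '{"linear":[[0,-0.1,-1],[0,0,-1],[0,0,-0.8],[0,0,-0.5],[0,0,0]],"turn":[0,0,0,0,0]}' && python3 -m handwheel '{"linear":[[-0.3,-0.15,0],[-0.3,-0.15,0],[-0.2,-0.1,0],[-0.2,-0.1,0],[-0.2,-0.1,0]],"turn":[0,0,0,0,0]}' && python3 -m handwheel '{"linear":[[-0.2,-0.1,0],[-0.2,-0.1,0],[-0.2,-0.1,0],[-0.2,-0.1,0],[-0.2,-0.1,0]],"turn":[0,0,0,0,0]}' ; python3 -c "from h import *;where()"
```

```text
clock: 3.12
position: [0.5827, 0.1634, 0.2277]
eef_rot: [-0.001, 0.528, 0.85, -0.001]
contact_force: [-0.8, -0.5, 0.6]
gripper_width: 0.0003
grip_force: 0.0
clock: 3.53
position: [0.5604, 0.1503, 0.2303]
eef_rot: [0.001, 0.528, 0.849, 0.001]
contact_force: [2.0, 0.1, 2.3]
gripper_width: 0.0002
grip_force: 1.1
clock: 3.95
position: [0.5399, 0.1401, 0.2294]
eef_rot: [0.0, 0.528, 0.849, 0.0]
contact_force: [1.6, 2.1, 3.4]
gripper_width: 0.0003
grip_force: 1.3
t 3.95 p [0.5399 0.1401 0.2294] bal 0.0018 -0.0008 yaw y 26.2 F [1.6 2.1 3.4] w 0.0 q [-0.37  0.4   0.11  1.69 -0.05  1.06  0.21]
```

```bash
python3 -m handwheel '{"linear":[[-0.2,-0.1,0.05],[-0.2,-0.1,0],[-0.2,-0.1,0],[-0.2,-0.1,0],[-0.2,-0.1,0]],"turn":[0,0,0,0,0]}' && python3 -m handwheel '{"linear":[[-0.15,-0.07,0],[-0.15,-0.07,0],[-0.15,-0.07,0],[0,0,0]],"turn":[0,0,0,0]}'
python3 - <<'E'
from h import *
from rig import vision
where()
for n in("top","wrist"):
    c=vision.read_camera(n);np.savez(n+"2.npz",**c)
    cv2.imwrite(f"pics/{n}2.png",c["image"][...,::-1])
c=np.load("top2.npz");b,d=bal(c);x,y,z=b[...,0],b[...,1],b[...,2]
m=(z>.226)&(z<.242)&(abs(y)<.04)&(abs(x)<.1)&(d>0);print(m.sum(),np.percentile(b[m],[2,50,98],axis=0).round(4).tolist())
E
```

```text
clock: 4.37
position: [0.5214, 0.131, 0.2305]
eef_rot: [0.001, 0.528, 0.849, 0.002]
contact_force: [13.7, 7.5, -3.5]
gripper_width: -0.0001
grip_force: 6.5
clock: 4.7
position: [0.5167, 0.1284, 0.2326]
eef_rot: [0.005, 0.528, 0.849, 0.006]
contact_force: [14.5, 6.9, 0.3]
gripper_width: 0.0001
grip_force: 12.0
t 4.7 p [0.5167 0.1284 0.2326] bal -0.0242 -0.0011 yaw y 26.2 F [14.5  6.9  0.3] w 0.0 q [-0.37  0.35  0.11  1.76 -0.05  1.02  0.22]
65 [[-0.0419, 0.0016, 0.2265], [-0.0368, 0.0147, 0.237], [-0.0198, 0.0294, 0.241]]
```

View pics/wrist2.png

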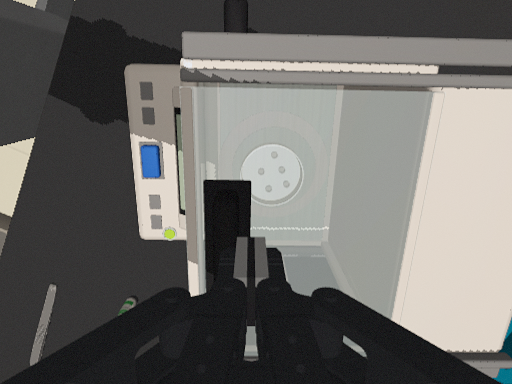

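The top door is against its stop: the force rose to 16 N, and the wrist view shows no gap ahead of the grip at (228,215). I'll back off, lift and go to the side door.

```bash
python3 -m handwheel '{"linear":[[0.3,0.15,0],[0.4,0.2,0],[0.4,0.2,0],[0,0,1],[0,0,1]],"turn":[0,0,0,0,0]}' && python3 -m handwheel '{"linear":[[0,0,1],[0,0,1],[0,0,0],[0,0,0]],"turn":[0,0,0,0]}'; python3 -c "
from h import *
from rig import vision
to(.075,-.117,.17)
c=vision.read_camera('top');b,d=bal(c);x,y,z=b[...,0],b[...,1],b[...,2]
for m in ((z>.226)&(z<.242)&(abs(y)<.04)&(abs(x)<.1)&(d>0),(y<-.106)&(y>-.135)&(abs(x)<.08)&(z>.14)&(z<.205)&(d>0)):
  if m.sum():print(m.sum(),np.percentile(b[m],[2,50,98],axis=0).round(4).tolist())"
```

```text
clock: 5.22
position: [0.5323, 0.1363, 0.2697]
eef_rot: [-0.001, 0.529, 0.849, -0.002]
contact_force: [-0.0, -0.1, 1.0]
gripper_width: -0.0001
grip_force: 0.0
clock: 5.55
position: [0.5331, 0.1365, 0.3108]
eef_rot: [0.0, 0.529, 0.849, 0.0]
contact_force: [-0.7, -0.5, -0.2]
gripper_width: -0.0002
grip_force: 0.0
t 5.55 p [0.5331 0.1365 0.3108] bal -0.0059 -0.001 yaw y 26.2 F [-0.7 -0.5 -0.2] w -0.0 q [-0.38  0.33  0.12  1.56 -0.04  1.25  0.2 ]
rows dx,dy [ 6.18 -3.44] dz -7.04
119 [[-0.0235, -0.0286, 0.2294], [-0.0183, 0.0002, 0.2374], [-0.0119, 0.0291, 0.2416]]
21 [[0.0261, -0.1211, 0.1716], [0.0288, -0.1166, 0.1931], [0.0365, -0.1101, 0.1989]]
```

Run:
```python
from h import *
from rig import vision
w=vision.read_camera("wrist")["image"][...,::-1];t=vision.read_camera("top")["image"][110:260,165:315,::-1]
cv2.imwrite("pics/cmp3.png",np.hstack([cv2.resize(w,(420,315)),cv2.resize(t,(315,315),interpolation=cv2.INTER_CUBIC)]))
```

```text
(no output)
```

View pics/cmp3.png

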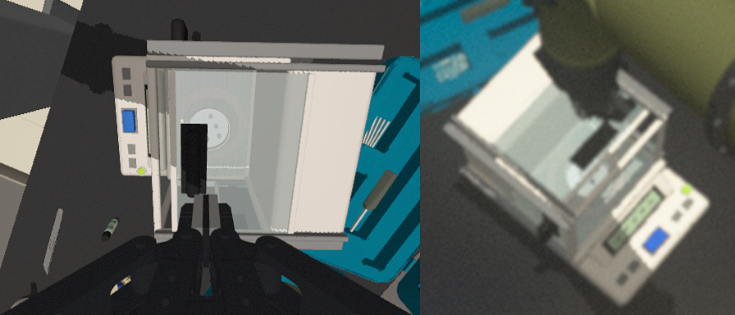

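The door is open again by about 20 mm: the grip followed the finger back, and the frame gap shows at columns 155-178. I'll push it again a little higher, lift straight up at the stop, and see where it stays.

```bash
python3 -m handwheel '{"linear":[[0.6,0.3,0],[0.5,0.3,-1],[0.1,0,-1],[0,0,-1],[0,0,-0.8]],"turn":[0,0,0,0,0]}' && python3 -m handwheel '{"linear":[[0,0,0],[0,0,0],[-0.15,-0.07,0]],"turn":[0,0,0]}' ; python3 -c "from h import *;where()"; python3 -m handwheel '{"linear":[[-0.2,-0.1,0],[-0.2,-0.1,0],[-0.2,-0.1,0],[-0.2,-0.1,0],[-0.2,-0.1,0]],"turn":[0,0,0,0,0]}'
python3 - <<'E'
from h import *
from rig import vision
where()
c=vision.read_camera("wrist");cv2.imwrite("pics/wrist4.png",c["image"][...,::-1])
E
```

```text
clock: 6.12
position: [0.5562, 0.1486, 0.2314]
eef_rot: [-0.001, 0.528, 0.849, -0.001]
contact_force: [0.4, -0.2, -0.3]
gripper_width: -0.0001
grip_force: 0.0
clock: 6.37
position: [0.5547, 0.1477, 0.2347]
eef_rot: [0.0, 0.528, 0.849, 0.0]
contact_force: [0.2, -0.0, 0.5]
gripper_width: -0.0
grip_force: 0.0
t 6.3667 p [0.5547 0.1477 0.2347] bal 0.0184 -0.0004 yaw y 26.2 F [ 0.2 -0.   0.5] w -0.0 q [-0.38  0.42  0.11  1.64 -0.05  1.09  0.21]
clock: 6.78
position: [0.5338, 0.1373, 0.2347]
eef_rot: [0.0, 0.529, 0.849, 0.0]
contact_force: [1.3, 0.3, 0.0]
gripper_width: 0.0
grip_force: 1.3
t 6.7833 p [0.5338 0.1373 0.2347] bal -0.005 -0.0006 yaw y 26.2 F [1.3 0.3 0. ] w 0.0 q [-0.37  0.39  0.11  1.7  -0.05  1.06  0.21]
```

View pics/wrist4.png

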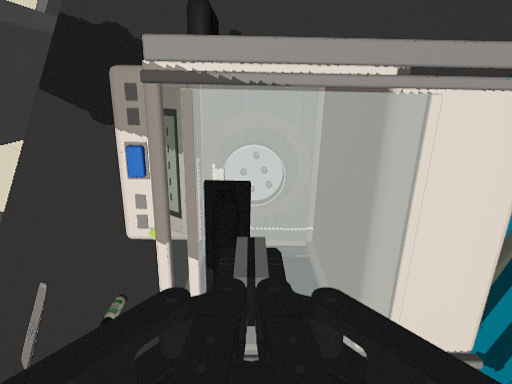

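The grip (205-250, 180-280) touches the finger again at about 1.3 N, and the frame gap (columns 160-185) is still open. Pushing on to the stop.

```bash
python3 -m handwheel '{"linear":[[-0.15,-0.07,-0.12],[-0.15,-0.07,0],[-0.15,-0.07,0],[-0.15,-0.07,0],[-0.15,-0.07,0]],"turn":[0,0,0,0,0]}' ; python3 -c "from h import *;where()"; python3 -m handwheel '{"linear":[[-0.1,-0.05,0],[-0.05,-0.025,0],[-0.05,-0.025,0],[0,0,0]],"turn":[0,0,0,0]}' ; python3 -c "from h import *;where()"
```

```text
clock: 7.25
position: [0.5198, 0.1307, 0.2326]
eef_rot: [0.001, 0.528, 0.849, 0.001]
contact_force: [1.8, 0.6, 5.0]
gripper_width: -0.0
grip_force: 3.7
t 7.25 p [0.5198 0.1307 0.2326] bal -0.0204 -0.0004 yaw y 26.2 F [1.8 0.6 5. ] w -0.0 q [-0.37  0.36  0.11  1.74 -0.05  1.04  0.22]
clock: 7.58
position: [0.5167, 0.1293, 0.2326]
eef_rot: [0.001, 0.528, 0.849, 0.002]
contact_force: [4.5, 3.1, 2.6]
gripper_width: 0.0001
grip_force: 4.6
t 7.5833 p [0.5167 0.1293 0.2326] bal -0.0238 -0.0003 yaw y 26.2 F [4.5 3.1 2.6] w 0.0 q [-0.37  0.36  0.11  1.75 -0.05  1.03  0.22]
```

```bash
python3 -m handwheel '{"linear":[[0,0,0.3],[0,0,0.5],[0,0,1],[0,0,1],[0,0,0.8]],"turn":[0,0,0,0,0]}'
python3 - <<'E'
from h import *
from rig import vision
to(.075,-.117,.29)
c=vision.read_camera("wrist");cv2.imwrite("pics/wrist5.png",c["image"][...,::-1])
c=vision.read_camera('top');b,d=bal(c);x,y,z=b[...,0],b[...,1],b[...,2]
m=(z>.226)&(z<.242)&(abs(y)<.04)&(abs(x)<.1)&(d>0);print(m.sum(),np.percentile(b[m],[2,50,98],axis=0).round(4).tolist())
E
```

```text
clock: 8.0
position: [0.5145, 0.1281, 0.3049]
eef_rot: [-0.0, 0.529, 0.849, -0.001]
contact_force: [-0.2, 0.3, 0.9]
gripper_width: 0.0001
grip_force: 0.0
t 8.0 p [0.5145 0.1281 0.3049] bal -0.0263 -0.0004 yaw y 26.2 F [-0.2  0.3  0.9] w 0.0 q [-0.38  0.3   0.12  1.62 -0.04  1.22  0.21]
rows dx,dy [ 7.11 -3.02] dz -0.74
117 [[-0.0425, -0.027, 0.2276], [-0.0376, 0.0018, 0.2366], [-0.0299, 0.0284, 0.2412]]
```

View pics/wrist5.png

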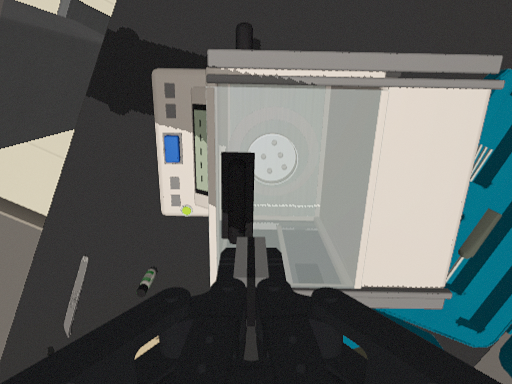

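The bar stayed shut at x_b = -0.037: in the wrist view the grip (238,195) sits by the front frame with no gap. Next is the side door.

```bash
python3 -m handwheel '{"linear":[[1,-0.5,0],[1,-0.4,0],[1,-0.4,0],[1,-0.4,0],[1,-0.4,0]],"turn":[0,0,0,0,0]}' && python3 -m handwheel '{"linear":[[1,-0.5,0],[1,-0.4,0],[0.1,-0.05,0],[0,0,0],[0,0,0]],"turn":[0,0,0,0,0]}' ; python3 -c "
from h import *
from rig import vision
to(.072,-.118,.172)
c=vision.read_camera('wrist');cv2.imwrite('pics/wrist6.png',c['image'][...,::-1])"
```

```text
clock: 8.52
position: [0.6152, 0.0859, 0.3027]
eef_rot: [-0.001, 0.528, 0.849, -0.001]
contact_force: [0.0, 0.3, -0.1]
gripper_width: -0.0002
grip_force: 0.0
clock: 8.93
position: [0.6563, 0.0678, 0.3028]
eef_rot: [-0.001, 0.528, 0.849, -0.001]
contact_force: [-1.1, 0.4, 0.7]
gripper_width: -0.0002
grip_force: 0.0
t 8.9333 p [0.6563 0.0678 0.3028] bal 0.0746 -0.1168 yaw y 26.2 F [-1.1  0.4  0.7] w -0.0 q [-0.22  0.52  0.14  1.27 -0.07  1.35  0.38]
rows dx,dy [-0.09 -0.11] dz -6.54
```

View pics/wrist6.png

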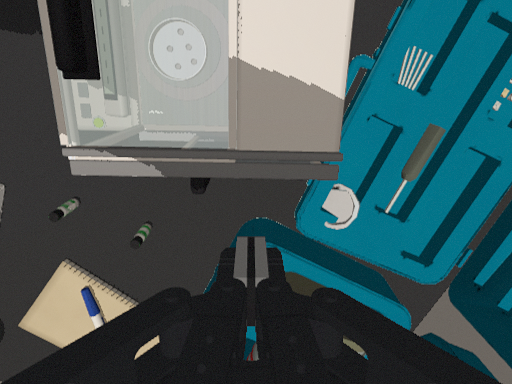

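The black side fin is at (200,185) and the fingers are at column 252, behind it and clear of the flank. Going down.

```bash
python3 -m handwheel '{"linear":[[-0.05,-0.1,-1],[0,0,-1],[0,0,-1],[0,0,-1],[0,0,-1]],"turn":[0,0,0,0,0]}' && python3 -m handwheel '{"linear":[[0,0,-0.8],[0,0,-0.6],[0,0,0],[0,0,0]],"turn":[0,0,0,0]}'; python3 -c "from h import *;where()"; python3 -m handwheel '{"linear":[[-0.3,-0.14,0],[-0.3,-0.15,0],[-0.25,-0.12,0],[-0.2,-0.1,0],[-0.2,-0.1,0]],"turn":[0,0,0,0,0]}'; python3 -c "from h import *;where()"
```

```text
clock: 9.4
position: [0.6551, 0.0665, 0.2036]
eef_rot: [-0.0, 0.528, 0.849, 0.0]
contact_force: [-0.4, -0.1, -1.0]
gripper_width: -0.0003
grip_force: 0.0
clock: 9.73
position: [0.6553, 0.0663, 0.176]
eef_rot: [-0.001, 0.528, 0.849, -0.0]
contact_force: [-0.1, 0.3, 0.0]
gripper_width: -0.0
grip_force: 0.0
t 9.7333 p [0.6553 0.0663 0.176 ] bal 0.0731 -0.1177 yaw y 26.3 F [-0.1  0.3  0. ] w -0.0 q [-0.21  0.6   0.13  1.48 -0.08  1.06  0.39]
clock: 10.15
position: [0.6313, 0.0532, 0.1768]
eef_rot: [0.001, 0.529, 0.849, 0.001]
contact_force: [1.1, 1.8, 3.0]
gripper_width: -0.0004
grip_force: 0.9
t 10.15 p [0.6313 0.0532 0.1768] bal 0.0458 -0.1189 yaw y 26.2 F [1.1 1.8 3. ] w -0.0 q [-0.2   0.56  0.13  1.56 -0.08  1.02  0.41]
```

```bash
python3 -m handwheel '{"linear":[[-0.23,-0.11,0],[-0.23,-0.11,0],[-0.23,-0.11,0],[-0.23,-0.11,0],[-0.23,-0.11,0]],"turn":[0,0,0,0,0]}' && python3 -m handwheel '{"linear":[[-0.23,-0.11,0],[-0.23,-0.11,0],[-0.23,-0.11,0],[-0.23,-0.11,0],[-0.23,-0.11,0]],"turn":[0,0,0,0,0]}'; python3 -c "from h import *;where()"; python3 -m handwheel '{"linear":[[-0.1,-0.05,0],[-0.1,-0.05,0],[-0.1,-0.05,0],[-0.1,-0.05,0],[-0.1,-0.05,0]],"turn":[0,0,0,0,0]}'; python3 -c "from h import *;where()"
```

```text
clock: 10.57
position: [0.6078, 0.0422, 0.1759]
eef_rot: [0.0, 0.528, 0.849, 0.0]
contact_force: [1.6, 1.0, 0.9]
gripper_width: -0.0
grip_force: 0.9
clock: 10.98
position: [0.5847, 0.0313, 0.1758]
eef_rot: [-0.0, 0.528, 0.849, 0.0]
contact_force: [1.5, 1.4, 1.9]
gripper_width: -0.0004
grip_force: 0.9
t 10.9833 p [0.5847 0.0313 0.1758] bal -0.0057 -0.1182 yaw y 26.2 F [1.5 1.4 1.9] w -0.0 q [-0.18  0.49  0.13  1.69 -0.08  0.96  0.44]
clock: 11.4
position: [0.5757, 0.0268, 0.1759]
eef_rot: [0.0, 0.528, 0.849, 0.001]
contact_force: [8.6, 5.8, -4.6]
gripper_width: -0.0
grip_force: 5.3
t 11.4 p [0.5757 0.0268 0.1759] bal -0.0158 -0.1182 yaw y 26.2 F [ 8.6  5.8 -4.6] w -0.0 q [-0.17  0.48  0.13  1.72 -0.07  0.95  0.44]
```

```bash
python3 -m handwheel '{"linear":[[-0.1,-0.05,0],[0,0,0],[0,0,0]],"turn":[0,0,0]}'
python3 - <<'E'
from h import *
from rig import vision
where()
for n in("scene","top"):
    c=vision.read_camera(n);b,d=bal(c);x,y,z=b[...,0],b[...,1],b[...,2]
    for nm,m in(("R",(y<-.106)&(y>-.135)&(abs(x)<.08)&(z>.14)&(z<.195)),("L",(y>.108)&(y<.135)&(abs(x)<.08)&(z>.14)&(z<.2)),("T",(z>.228)&(z<.242)&(abs(y)<.035)&(abs(x)<.06))):
        m&=d>0
        if m.sum()>4: print(n,nm,m.sum(),np.percentile(b[m],[2,50,98],axis=0).round(4).tolist(), np.argwhere(m).mean(0).round(0))
    cv2.imwrite(f"pics/{n}7.png",c["image"][...,::-1])
s=cv2.imread("pics/scene7.png")[150:260,190:320];t=cv2.imread("pics/top7.png")[110:260,165:315]
cv2.imwrite("pics/cmp7.png",np.hstack([cv2.resize(s,(450,380),interpolation=cv2.INTER_CUBIC),cv2.resize(t,(380,380),interpolation=cv2.INTER_CUBIC)])[:,:800])
E
```

```text
clock: 11.65
position: [0.5757, 0.0269, 0.176]
eef_rot: [0.002, 0.528, 0.849, 0.002]
contact_force: [9.8, 4.5, -5.0]
gripper_width: 0.0004
grip_force: 5.0
t 11.65 p [0.5757 0.0269 0.176 ] bal -0.0157 -0.1182 yaw y 26.3 F [ 9.8  4.5 -5. ] w 0.0 q [-0.17  0.48  0.13  1.72 -0.08  0.94  0.44]
scene L 50 [[-0.0403, 0.1093, 0.1539], [-0.0361, 0.1182, 0.1786], [-0.0276, 0.1228, 0.1991]] [205. 240.]
scene T 66 [[-0.0448, -0.0274, 0.2283], [-0.0397, -0.0, 0.2375], [-0.0317, 0.0293, 0.2414]] [174. 263.]
top R 11 [[-0.0407, -0.1174, 0.1777], [-0.0389, -0.1112, 0.1908], [-0.0217, -0.1091, 0.1944]] [157. 279.]
top L 47 [[-0.0372, 0.1088, 0.1545], [-0.0343, 0.116, 0.1858], [-0.0263, 0.1204, 0.1995]] [221. 223.]
top T 118 [[-0.0421, -0.0263, 0.2294], [-0.0373, 0.0012, 0.2367], [-0.0301, 0.029, 0.2412]] [182. 253.]
```

View pics/cmp7.png

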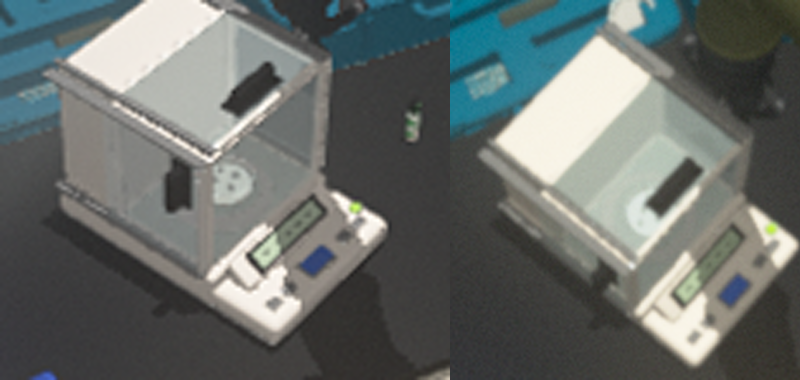

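In both views the doors look shut: the top grip is at the front frame, the right fin is in line with the left one, and the stop holds against more push. I'll lift straight up and move above the key.

```bash
python3 -m handwheel '{"linear":[[0.03,0.015,0.3],[0,0,0.5],[0,0,1],[0,0,1],[0,0,1]],"turn":[0,0,0,0,0]}' && python3 -m handwheel '{"linear":[[0,0,1],[0,0,1],[0,0,0.5],[-0.5,0.2,0],[-0.8,0.3,0]],"turn":[0,0,0,0,0]}' && python3 -m handwheel '{"linear":[[-1,0.4,0],[-1,0.4,0],[-1,0.4,0],[-1,0.4,0],[-1,0.4,0]],"turn":[0,0,0,0,0]}' && python3 -m handwheel '{"linear":[[-0.9,0.4,0],[-0.2,0,0],[0,0,0],[0,0,0]],"turn":[0,0,0,0]}'
python3 - <<'E'
from h import *
from rig import vision
p=where();c=vision.read_camera("top");b,d=bal(c);x,y,z=b[...,0],b[...,1],b[...,2];im=c["image"].astype(int)
for nm,m in(("R",(y<-.106)&(y>-.135)&(abs(x)<.08)&(z>.14)&(z<.2)),("T",(z>.228)&(z<.242)&(abs(y)<.035)&(abs(x)<.06)),("key",(im[...,2]-im[...,0]>50)&(z>.03)&(z<.06)&(x<-.1)&(x>-.15)&(abs(y)<.03))):
    m&=d>0
    if m.sum()>4: print(nm,m.sum(),np.percentile(b[m],[2,50,98],axis=0).round(4).tolist())
print("key rows",((np.array([.4259,.0854,.046])-p)/.02).round(2))
E
```

```text
clock: 12.17
position: [0.5731, 0.0249, 0.2523]
eef_rot: [-0.001, 0.529, 0.849, -0.001]
contact_force: [-0.2, -1.2, -1.0]
gripper_width: 0.0
grip_force: 0.0
clock: 12.58
position: [0.5483, 0.0346, 0.3017]
eef_rot: [0.001, 0.529, 0.849, -0.0]
contact_force: [-0.7, 0.2, -0.6]
gripper_width: 0.0002
grip_force: 0.0
clock: 13.0
position: [0.4463, 0.0754, 0.3012]
eef_rot: [-0.0, 0.529, 0.849, -0.001]
contact_force: [0.3, 0.5, 0.9]
gripper_width: -0.0
grip_force: 0.0
clock: 13.33
position: [0.4262, 0.0831, 0.3019]
eef_rot: [0.0, 0.529, 0.849, -0.0]
contact_force: [-0.7, -0.1, -0.1]
gripper_width: -0.0001
grip_force: 0.0
t 13.3333 p [0.4262 0.0831 0.3019] bal -0.1254 -0.0021 yaw y 26.2 F [-0.7 -0.1 -0.1] w -0.0 q [-0.34  0.15  0.11  1.84 -0.02  1.15  0.23]
T 111 [[-0.0418, -0.0263, 0.2288], [-0.0372, -0.0002, 0.2372], [-0.0303, 0.0289, 0.2414]]
key 57 [[-0.1329, -0.0167, 0.0378], [-0.1254, -0.0013, 0.0449], [-0.118, 0.0143, 0.0484]]
key rows [ -0.02   0.11 -12.79]
```

I've used all ten picture views, so I'll check the right fin numerically before pressing, using top, scene and wrist depth.

Run:
```python
from h import *
from rig import vision,readout
from scipy.spatial.transform import Rotation as Ro
for n in("top","scene","wrist"):
    s=readout.observe();c=dict(vision.read_camera(n))
    if n=="wrist":
        T=np.eye(4);q=s["eef_rot"];T[:3,:3]=Ro.from_quat([*q[1:],q[0]]).as_matrix();T[:3,3]=s["position"];c["T"]=T@c["tool_from_camera"]
    b,d=bal(c);x,y,z=b[...,0],b[...,1],b[...,2]
    for nm,m in(("R",(y<-.105)&(y>-.135)&(abs(x)<.1)&(z>.14)&(z<.205)),("L",(y>.105)&(y<.135)&(abs(x)<.1)&(z>.14)&(z<.205)),("T",(z>.228)&(z<.242)&(abs(y)<.035)&(abs(x)<.06))):
        m&=d>0
        print(n,nm,m.sum(),np.percentile(b[m],[2,50,98],axis=0).round(4).tolist() if m.any() else "")
    # what the top camera sees where the fin was when open / when shut
    if n!="wrist":
        for xx in(-.034,0,.031):
            g=np.append(O+xx*U-.119*V,.195);pc=np.linalg.inv(c["T"])@np.append(g,1);uv=(c["K"]@pc[:3])[:2]/pc[2];i,j=int(round(uv[1])),int(round(uv[0]))
            print("  x",xx,"px",j,i,"seen pts z",z[i-1:i+2,j-1:j+2].round(2).ravel().tolist(),c["image"][i,j])
```

```text
top R 0 
top L 55 [[-0.0375, 0.1056, 0.1516], [-0.035, 0.1147, 0.1891], [-0.0265, 0.1204, 0.1995]]
top T 116 [[-0.0417, -0.0262, 0.23], [-0.0373, 0.0017, 0.2379], [-0.0304, 0.0284, 0.241]]
  x -0.034 px 281 154 seen pts z [0.64, 0.65, 0.65, 0.64, 0.64, 0.65, 0.63, 0.64, 0.65] [53 54 48]
  x 0 px 271 147 seen pts z [0.57, 0.63, 0.64, 0.57, 0.62, 0.63, 0.57, 0.58, 0.63] [56 57 51]
  x 0.031 px 262 140 seen pts z [0.0, 0.0, -0.0, -0.01, -0.01, -0.0, 0.0, -0.0, 0.0] [69 68 62]
scene R 0 
scene L 61 [[-0.0408, 0.1054, 0.154], [-0.0359, 0.116, 0.1801], [-0.0267, 0.1219, 0.2012]]
scene T 70 [[-0.0448, -0.0295, 0.2282], [-0.0399, 0.0028, 0.2367], [-0.0317, 0.0305, 0.2414]]
  x -0.034 px 283 163 seen pts z [0.33, 0.34, 0.34, 0.33, 0.34, 0.33, 0.32, 0.33, 0.33] [98 98 97]
  x 0 px 275 159 seen pts z [0.09, 0.09, 1.33, 0.21, 0.08, 0.08, 0.21, 0.21, 0.08] [ 79  96 103]
  x 0.031 px 268 156 seen pts z [0.08, 0.09, 0.09, 0.22, 0.21, 0.1, 0.22, 0.21, 0.21] [119 118 118]
wrist R 0 
wrist L 643 [[-0.0389, 0.1053, 0.153], [-0.0377, 0.1111, 0.1929], [-0.0282, 0.1173, 0.1973]]
wrist T 1740 [[-0.0439, -0.0292, 0.229], [-0.0401, 0.0008, 0.2375], [-0.033, 0.0269, 0.2395]]
```

```bash
python3 -m handwheel '{"linear":[[0.9,-0.9,0],[1,-0.9,0],[1,-0.9,0],[1,-0.9,0],[0.7,-0.7,0]],"turn":[0,0,0,0,0]}' && python3 -m handwheel '{"linear":[[0,0,0],[0,0,0]],"turn":[0,0]}'
python3 - <<'E'
from h import *
from rig import vision,readout
from scipy.spatial.transform import Rotation as Ro
where()
for n in("top","wrist"):
    s=readout.observe();c=dict(vision.read_camera(n))
    if n=="wrist":
        T=np.eye(4);q=s["eef_rot"];T[:3,:3]=Ro.from_quat([*q[1:],q[0]]).as_matrix();T[:3,3]=s["position"];c["T"]=T@c["tool_from_camera"]
    b,d=bal(c);x,y,z=b[...,0],b[...,1],b[...,2]
    for nm,m in(("R",(y<-.105)&(y>-.135)&(abs(x)<.1)&(z>.14)&(z<.205)),("T",(z>.228)&(z<.242)&(abs(y)<.035)&(abs(x)<.06))):
        m&=d>0
        print(n,nm,m.sum(),np.percentile(b[m],[2,50,98],axis=0).round(4).tolist() if m.any() else "")
print("key rows",((np.array([.4259,.0847,.046])-readout.observe()["position"])/.02).round(2))
E
```

```text
clock: 13.95
position: [0.5197, -0.0045, 0.3014]
eef_rot: [0.0, 0.529, 0.849, -0.0]
contact_force: [1.0, 0.0, -0.4]
gripper_width: 0.0003
grip_force: 0.0
clock: 14.12
position: [0.5184, -0.0035, 0.3011]
eef_rot: [-0.0, 0.53, 0.848, -0.001]
contact_force: [-0.6, -0.3, -1.4]
gripper_width: -0.0003
grip_force: 0.0
t 14.1167 p [ 0.5184 -0.0035  0.3011] bal -0.0805 -0.1204 yaw y 26.1 F [-0.6 -0.3 -1.4] w -0.0 q [-0.17  0.29  0.17  1.66 -0.05  1.2   0.47]
top R 23 [[-0.0403, -0.1192, 0.1768], [-0.0363, -0.1144, 0.194], [-0.0288, -0.1083, 0.1993]]
top T 112 [[-0.042, -0.0266, 0.2292], [-0.0371, -0.0003, 0.2375], [-0.0303, 0.0274, 0.2409]]
wrist R 299 [[-0.0425, -0.122, 0.1682], [-0.0382, -0.1148, 0.1955], [-0.0312, -0.1082, 0.1973]]
wrist T 1524 [[-0.0438, -0.0313, 0.2293], [-0.039, -0.0134, 0.2377], [-0.0322, 0.0027, 0.2396]]
key rows [ -4.58   4.33 -12.77]
```

The right fin, x_b -0.042 to -0.030, lines up with the top grip and the left fin, so both doors are shut. Now the key.

```bash
python3 -m handwheel '{"linear":[[-0.9,0.9,0],[-1,0.9,0],[-1,0.9,0],[-1,0.9,0],[-0.7,0.7,0]],"turn":[0,0,0,0,0]}' && python3 -m handwheel '{"linear":[[0,0,-1],[0,0,-1],[0,0,-1],[0,0,-1],[0,0,-1]],"turn":[0,0,0,0,0]}' && python3 -m handwheel '{"linear":[[0,0,-1],[0,0,-1],[0,0,-1],[0,0,-1],[0,0,-0.8]],"turn":[0,0,0,0,0]}' && python3 -m handwheel '{"linear":[[0,0,-0.6],[0,0,-0.5],[0,0,-0.4],[0,0,-0.3],[0,0,0]],"turn":[0,0,0,0,0]}'; python3 -c "
from h import *
p=where();print(((np.array([.4259,.0847,.046])-p)/.02).round(2))"
```

```text
clock: 14.63
position: [0.4233, 0.0857, 0.3021]
eef_rot: [-0.0, 0.527, 0.85, 0.0]
contact_force: [0.3, 0.5, -0.2]
gripper_width: 0.0001
grip_force: 0.0
clock: 15.05
position: [0.4251, 0.0846, 0.2014]
eef_rot: [0.0, 0.528, 0.849, 0.0]
contact_force: [0.6, 0.3, 0.7]
gripper_width: 0.0001
grip_force: 0.0
clock: 15.47
position: [0.4249, 0.0846, 0.105]
eef_rot: [-0.0, 0.528, 0.849, 0.0]
contact_force: [1.0, 0.4, -0.0]
gripper_width: -0.0
grip_force: 0.0
clock: 15.88
position: [0.4252, 0.084, 0.0692]
eef_rot: [-0.0, 0.528, 0.849, -0.0]
contact_force: [0.0, -0.1, 0.8]
gripper_width: -0.0
grip_force: 0.0
t 15.8833 p [0.4252 0.084  0.0692] bal -0.1259 -0.0008 yaw y 26.2 F [ 0.  -0.1  0.8] w -0.0 q [-0.31  0.45  0.08  2.2  -0.07  0.5   0.29]
[ 0.04  0.03 -1.16]
```

```bash
python3 -m handwheel '{"linear":[[0,0,-0.4],[0,0,-0.4],[0,0,-0.3],[0,0,-0.1],[0,0,-0.1]],"turn":[0,0,0,0,0]}' ; python3 -m handwheel '{"linear":[[0,0,-0.05],[0,0,-0.05],[0,0,0]],"turn":[0,0,0]}'
```

```text
clock: 16.3
position: [0.4257, 0.0837, 0.0435]
eef_rot: [-0.0, 0.528, 0.849, -0.0]
contact_force: [0.2, 0.7, 3.0]
gripper_width: -0.0001
grip_force: 1.4
clock: 16.55
position: [0.4256, 0.0837, 0.0421]
eef_rot: [-0.0, 0.528, 0.849, -0.0]
contact_force: [-2.4, -0.0, 4.7]
gripper_width: 0.0001
grip_force: 2.1
```

Near the bottom at z 0.042 and about 4.7 N. I'll press until the force shows a hard stop, hold, then release.

```bash
python3 -m handwheel '{"linear":[[0,0,-0.1],[0,0,-0.1],[0,0,-0.05],[0,0,0],[0,0,0]],"turn":[0,0,0,0,0]}'
```

```text
clock: 16.97
position: [0.4258, 0.0837, 0.0406]
eef_rot: [0.001, 0.529, 0.849, 0.001]
contact_force: [-13.5, -0.9, 66.1]
gripper_width: 0.0
grip_force: 32.4
```

```bash
python3 -m handwheel '{"linear":[[0,0,0.2],[0,0,0.4],[0,0,0.8],[0,0,1],[0,0,1]],"turn":[0,0,0,0,0]}' && python3 -m handwheel '{"linear":[[0,0,1],[0,0,1],[0,0,0.5],[0,0,0],[0,0,0]],"turn":[0,0,0,0,0]}'
python3 - <<'E'
from h import *
from rig import vision
where()
c=vision.read_camera("top");b,d=bal(c);x,y,z=b[...,0],b[...,1],b[...,2];im=c["image"].astype(int)
for nm,m in(("R",(y<-.105)&(y>-.135)&(abs(x)<.1)&(z>.14)&(z<.205)),("T",(z>.228)&(z<.242)&(abs(y)<.035)&(abs(x)<.06)),("key",(im[...,2]-im[...,0]>50)&(z>.03)&(z<.06)&(x<-.1)&(x>-.15)&(abs(y)<.03))):
    m&=d>0
    print(nm,m.sum(),np.percentile(b[m],[2,50,98],axis=0).round(4).tolist() if m.any() else "")
E
```

```text
clock: 17.38
position: [0.4256, 0.0834, 0.1056]
eef_rot: [-0.0, 0.529, 0.849, -0.0]
contact_force: [0.4, -0.0, -0.3]
gripper_width: -0.0001
grip_force: 0.0
clock: 17.8
position: [0.4261, 0.0837, 0.1551]
eef_rot: [0.001, 0.528, 0.849, 0.001]
contact_force: [0.6, -0.2, -0.7]
gripper_width: 0.0001
grip_force: 0.0
t 17.8 p [0.4261 0.0837 0.1551] bal -0.1253 -0.0016 yaw y 26.2 F [ 0.6 -0.2 -0.7] w 0.0 q [-0.33  0.31  0.11  2.09 -0.05  0.74  0.26]
R 1 [[0.0722, -0.1062, 0.2033], [0.0722, -0.1062, 0.2033], [0.0722, -0.1062, 0.2033]]
T 113 [[-0.0418, -0.0266, 0.2293], [-0.0369, 0.0016, 0.2375], [-0.0301, 0.0279, 0.2416]]
key 53 [[-0.1321, -0.0135, 0.0404], [-0.1252, 0.0002, 0.0465], [-0.1181, 0.0147, 0.0516]]
```

The key is up again (z about 0.046), the top door is still shut, and the robot is clear of everything. Handing in.

```bash
python3 -c "
from rig import ctrl
print(ctrl.job_done())"
```

```text
the job is handed in; nothing more can be done
None
```

I slid both glass doors shut, pressed the tare key to its stop and saw it come back up, then handed the job in at about 18 s; the top door took two pushes because it followed the finger back the first time, the key press peaked at about 66 N at the wrist, and the hand-in returned no verdict.

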